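Clear the cafe table: rubbish into the bin, the used teaspoon into the tray

TASK

Clear the rubbish (the broken biscuit end, the empty milk pot and the crumpled paper ball) off the table into the deep steel waste bin, and lay the used teaspoon flat in the long shallow steel tray. Leave the two shot glasses, the unopened sugar stick, the timer and the tape roll where they are.

Things in the scene. Friction and masses are not known exactly. Their poses are not given: they have to be found in the camera images.
- waste_bin: deep open steel box, fixed to the table: 160 (its x) by 140 (its y) outside, 78 high, walls 4 and floor 4 thick, round rim bead 8 thick centred on the outer wall faces (top at 80), wire handle on each x end reaching 93 from the centre. Origin: centre of its underside, z up. It stands on either the robot's left or right
- spoon_tray: long shallow open steel tray, fixed to the table: 200 (its x) by 120 (its y) outside, 50 high, walls 4 and floor 4 thick, round rim bead 7 thick (top at 51.5), flat grip tab on each x end reaching 118 from the centre. Origin: centre of its underside, z up. It stands on the other side from the waste bin
- biscuit: broken-off end of a hard biscuit, rubbish: 54 long (its x, rounded end at +x, x from -26 to 28), 30 wide (its y), 18 high, flat underneath, lying near a shot glass. Origin: its centre, 9 above the table
- milk_pot: empty single-portion white milk pot with foil top, rubbish: round, 29 diameter at the foot widening to 37, rim flange 42 diameter at the top, 25 high, standing beside the teaspoon. Origin: its centre, 12.5 above the table, z is its axis
- paper_ball: crumpled white paper ball, stiff, rubbish: about 41 across and 37 high with a flat foot, near a shot glass. Origin: its centre, 18.5 above the table
- teaspoon: steel teaspoon lying flat, 138 long (its x), at most 28 wide, 12 high. Origin: centre of its underside, x along the spoon, z up
- shot_a: shot glass of coffee, 50 diameter, 64 high, to be left alone. Origin: centre of its underside, z up
- shot_b: shot glass of coffee, 50 diameter, 64 high, to be left alone. Origin: centre of its underside, z up
- sugar_stick: unopened paper sugar stick lying flat on the other side of the teaspoon, 18 (its x) by 104 (its y) by 9 high, to be left alone. Origin: centre of its underside
- timer: kitchen timer, 58 (its x) by 66 (its y) by 22 high, to be left alone. Origin: centre of its underside
- tape_roll: roll of brown packing tape lying flat, 96 diameter, 48 high, to be left alone. Origin: centre of its underside

How it is judged:
At the end, for the whole second after the job is handed in: Biscuit end, milk pot and paper ball at rest in the bin (centres within 75 mm in x, 65 mm in y of its middle, below 70 mm over its underside); the teaspoon at rest in the tray (centre within 90 mm in x, 55 mm in y, below 40 mm, within about 20 degrees of level) (x of biscuit in the frame of waste_bin between -0.075 and 0.075 m and y of biscuit in the frame of waste_bin between -0.065 and 0.065 m and z of biscuit in the frame of waste_bin between 0 and 0.07 m and x of milk_pot in the frame of waste_bin between -0.075 and 0.075 m and y of milk_pot in the frame of waste_bin between -0.065 and 0.065 m and z of milk_pot in the frame of waste_bin between 0 and 0.07 m and x of paper_ball in the frame of waste_bin between -0.075 and 0.075 m and y of paper_ball in the frame of waste_bin between -0.065 and 0.065 m and z of paper_ball in the frame of waste_bin between 0 and 0.07 m and x of teaspoon in the frame of spoon_tray between -0.09 and 0.09 m and y of teaspoon in the frame of spoon_tray between -0.055 and 0.055 m and z of teaspoon in the frame of spoon_tray between 0 and 0.04 m and angle between teaspoon's own x axis and vertical above 1.2 rad and linear speed of each of biscuit, milk_pot, paper_ball, teaspoon below 0.05 m/s); the robot touches nothing.
It fails at once if a shot glass, the sugar stick, the timer or the tape roll is shifted by more than 30 mm (distance of any of shot_a, shot_b, sugar_stick, timer, tape_roll from where it was at the start of the episode above 0.03 m).
It fails at once if a shot glass is tipped by more than 0.35 rad (angle between any of shot_a, shot_b's own z axis and vertical above 0.35 rad).
It also fails if it takes over 72 s, if anything falls off the work surface, if the arm or the gripper's body presses on something with over 40 N, if the wrist force passes 120 N, or if a joint passes its speed limit or range.

ROBOT

A 6-joint arm with a two-finger parallel gripper is mounted at the origin on the work surface; the furniture and walls round the work are solid. World frame = base frame: x ahead of the robot, y to its left, z up, the work surface at z = 0. Lengths are in m, angles in rad, forces in N, time in s.
With the tool pointing down it reaches from about 0.35 to 0.975 m from the base axis. Payload 4.9 kg.
Tool frame: the origin (TCP) lies on the centre line of the jaws, within the pads' length; the fingertips stand 25 mm ahead of it and the grasp point (between the pads) lies 6 mm ahead of it; z points along the fingers, y is the line along which they close (so a half turn about z gives the same grasp; the last joint's range is limited). The gripper opens to 85 mm and grips with 20 to 120 N. Pads are 22 mm wide; open, the fingers measure 114 mm over their backs; the gripper's body (76 mm by 85 mm) begins 54 mm behind the grasp point. The pads swing forward as they close: fully open they stand 13 mm farther back than shut.
Start: joints at [1.001, 0.053, 1.613, -0, 1.476, -0.119], TCP at [0.272, 0.563, 0.221] pointing down, gripper open.
Joint ranges: [-3.01, 3.01], [-1.01, 2.22], [0.06, 2.58], [-1.02, 4.17], [0.09, 2.62], [-3.14, 3.14]. Speed limits (rad/s): [2.57, 2.57, 3.14, 3.14, 3.14, 3.14].

INTERFACE

Orientations are given as a unit quaternion [w, x, y, z].
In Python, from plant import state, grab_frame, get_calibration, job gives the robot as it stands. The module is installed in compiled form; this text tells all that it offers.
- The arm moves only by the tool move_arm, never from a script. Its argument "targets" is a list that holds one entry, the list of rows, each a list of 5 numbers: the opening in per cent of the stroke, from 0 (shut) to 100 (fully open), then the shift along the tool's x, y, z as a fraction of full scale, then the turn about the tool's z as a fraction of full scale. A call has 1 to 5 rows; each row shifts and turns the commanded pose from where the row before left it, along the tool's axes as they then stand; what a row does not reach is not made up. Full scale, the value 1, is 0.6 m for a shift and 6 degrees for a turn. A row lasts 1/12 s, in which the tool goes at most 41.7 mm and 7.16 degrees, less where a joint would pass 70% of its speed; a pose out of reach is approached as far as the arm can. A call with a number of a shift or a turn outside -1 to 1 is refused whole. A call with a gripper value outside its range is refused whole. The fingers move at their own pace and stop on an object; the grip force is fixed at half the most. Time passes only in rows, so rows that do not move let the fingers close. It gives the time, the measured TCP pose, the force, the opening and the grip force at its end, in the units of the state.
- state(): the state, without advancing time (a new reading comes with each control period).
- grab_frame(name): name is "side" or "top"; returns the picture (420x560x3 uint8, red, green, blue); there is no depth.
- get_calibration(name): a dict with "vertical_fov" (degrees; the focal length in pixels is half the picture's height over the tangent of half this angle, whatever the lens; pixels are square), "cx", "cy" (the principal point, pixels), "R" (3x3) and "t" (3): a world point X has camera coordinates R X + t. Camera axes: x right, y down, z forward; pixel columns grow to the right and rows downward; lengths in m; the calibration is good to about 2 mm. A picture is of the moment at which its call begins. get_calibration takes no time and is no camera call.
- job.job_done(): hands the job in; it is judged then, once.
The state is a dict: "time": time; "joint_pos": joint angles; "joint_vel": joint speeds; "joint_efforts": joint torques, N m; "tool_pos": TCP position; "tool_rot": TCP orientation; "contact_force": force on the tool from outside, world axes, zero at the start; "ft_torque": the same for the moment, N m; "gripper_width": opening from 0.0 (shut) to 1.0 (fully open); "grasp_force": force on a finger pad.
Only numpy, scipy, OpenCV 4.12 (cv2) and the standard library are available. Lean on these libraries where they do the work, as an engineer would, in place of code of your own. Each camera call takes 0.05 s, during which the arm holds its last target. There are 200 camera calls.

## Working session

There is one attempt and no reset: what is moved stays moved. The work goes in short steps, Python scripts to look and compute and a tool call to move; the robot and the scene stay as the last step left them, time stands still between calls to the robot, and variables do not carry over. Pictures are saved under pics/ and viewed, at most 13 in all, crops included, and the job is handed in when it is done.

Besides the shell and the picture viewer there is one more tool, called by a JSON object that holds its "fn" and its "kwargs", one argument or row to a line. move_arm: Moves the arm, as the interface text tells. Shift numbers are shares of 0.6 m and turn numbers shares of 6 degrees, none past 1 either way. Its arguments: {"type":"object","properties":{"targets":{"type":"array"}},"required":["targets"]}

```bash
mkdir -p pics
cat > h.py <<'E'
import numpy as np, cv2
from plant import state, grab_frame, get_calibration, job
def snap(n,f):
    im=grab_frame(n); cv2.imwrite('pics/'+f,im[:,:,::-1]); return im
def cal(n):
    c=get_calibration(n); f=210/np.tan(np.radians(c['vertical_fov'])/2); return f,c['cx'],c['cy'],np.array(c['R']),np.array(c['t'])
def px2w(n,u,v,z):
    f,cx,cy,R,t=cal(n); d=R.T@np.array([(u-cx)/f,(v-cy)/f,1]); o=-R.T@t
    return o+d*(z-o[2])/d[2]
def w2px(n,X):
    f,cx,cy,R,t=cal(n); p=R@np.array(X)+t; return p[:2]/p[2]*f+[cx,cy]
E
python3 - <<'E'
from h import *
for n in('side','top'):
    im=snap(n,n+'0.png'); big=cv2.resize(im,None,fx=1.4,fy=1.4,interpolation=cv2.INTER_CUBIC);cv2.imwrite(f'pics/{n}1.png',big[:,:,::-1])
    f,cx,cy,R,t=cal(n); print(n,f,cx,cy,-R.T@t,R.round(3).tolist(),get_calibration(n).keys())
s=state();print(s['time'],s['tool_pos'],s['tool_rot'],s['gripper_width'],s['contact_force'])
E
```

```text
side 452.8438641374987 281.8178067811865 205.47228226392386 [ 0.13974536 -0.99025209  0.74938788] [[0.928, -0.372, -0.023], [-0.225, -0.509, -0.831], [0.297, 0.777, -0.556]] dict_keys(['vertical_fov', 'cx', 'cy', 'R', 't'])
top 379.8549598756696 280.94286680890434 209.5523514905586 [ 0.43952418 -0.019355    0.98170656] [[0.017, -1.0, -0.024], [-0.998, -0.016, -0.061], [0.061, 0.025, -0.998]] dict_keys(['vertical_fov', 'cx', 'cy', 'R', 't'])
0.1 [0.27199034 0.56207694 0.21969371] [-3.01362010e-04  2.23473497e-01  9.74709586e-01 -8.53830782e-04] 0.9948401623745012 [0.417235   0.23266497 0.0860632 ]
```

View pics/top1.png

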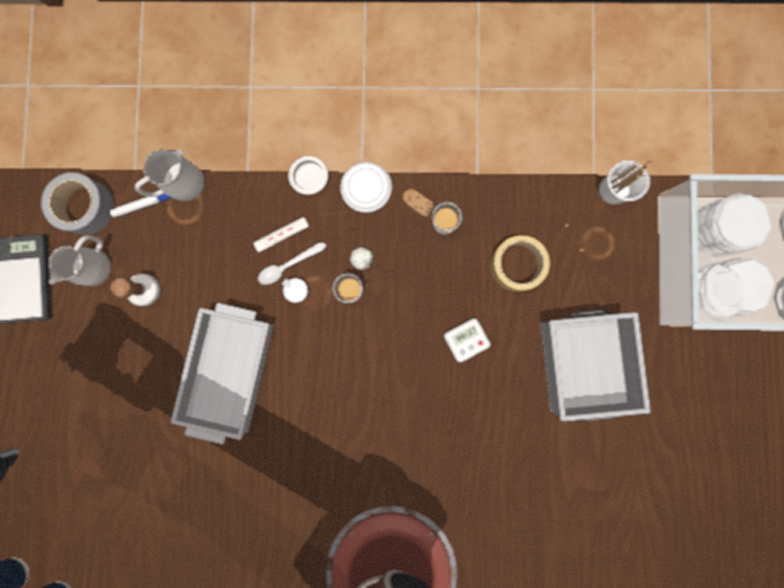

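View pics/side1.png

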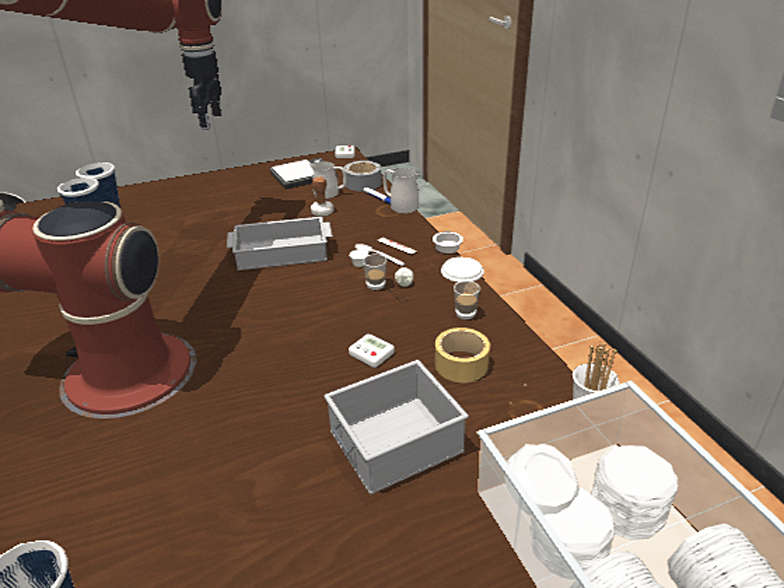

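The top view (1.4x) shows the tray at left (222,372) and the bin at right (597,365). Between them are the spoon (292,263), milk pot (295,290), paper ball (361,258), biscuit (418,203), shots (447,217) and (348,288), and the sugar stick (281,234). I'll zoom in for precision.

Run:
```python
from h import *
im=cv2.imread('pics/top0.png'); c=im[130:225,175:340]; b=cv2.resize(c,None,fx=4.8,fy=4.8,interpolation=cv2.INTER_CUBIC)
for i in range(0,165,10): cv2.line(b,(int(i*4.8),0),(int(i*4.8),6 if i%50 else 14),(0,255,255),1)
for i in range(0,95,10): cv2.line(b,(0,int(i*4.8)),(6 if i%50 else 14,int(i*4.8)),(0,255,255),1)
cv2.imwrite('pics/z0.png',b)
```

```text
(no output)
```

View pics/z0.png

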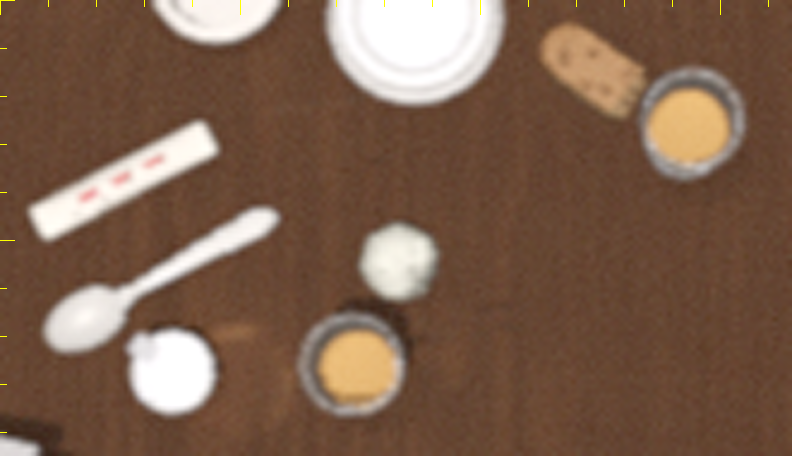

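Run:
```python
from h import *
P=lambda x,y,z:px2w('top',175+x/4.8,130+y/4.8,z).round(4)
for n,x,y,z in [('bowltip',44,338,.006),('handtip',278,213,.006),('neck',128,294,.006),('bowlmid',86,318,.006),('milk',173,371,.025),('paper',399,261,.019),('bisR',545,43,.012),('bisL',635,97,.012),('bisc',592,70,.018),('shotA',693,123,.064),('shotB',351,363,.064),('sugar1',38,224,.008),('sugar2',210,138,.008)]: print(n,P(x,y,z))
Q=lambda x,y,z:px2w('top',x/1.4,y/1.4,z).round(4)
for n,pts,z in [('bin',[(549,318),(638,314),(648,412),(561,419)],.078),('tray',[(203,309),(273,321),(242,438),(174,425)],.05),('tape',[(521,263)],.048),('timer',[(467,340)],.02)]:
    q=[Q(*p,z) for p in pts]; print(n,np.mean(q,0).round(4),[list(a[:2]) for a in q])
s=state(); from scipy.spatial.transform import Rotation as R
w,x,y,z=s['tool_rot']; print(R.from_quat([x,y,z,w]).as_matrix().round(3))
```

```text
bowltip [0.5186 0.2568 0.006 ]
handtip [0.5884 0.1316 0.006 ]
neck [0.5432 0.2118 0.006 ]
bowlmid [0.5298 0.2343 0.006 ]
milk [0.5006 0.1822 0.025 ]
paper [0.5616 0.0643 0.019 ]
bisR [ 0.6817 -0.0114  0.012 ]
bisL [ 0.6529 -0.0602  0.012 ]
bisc [ 0.6659 -0.0368  0.018 ]
shotA [ 0.6284 -0.0876  0.064 ]
shotB [0.5036 0.0837 0.064 ]
sugar1 [0.5803 0.2615 0.008 ]
sugar2 [0.6285 0.1693 0.008 ]
bin [ 0.3791 -0.3427  0.078 ] [[np.float64(0.457), np.float64(-0.2598)], [np.float64(0.4663), np.float64(-0.4084)], [np.float64(0.3038), np.float64(-0.4231)], [np.float64(0.2892), np.float64(-0.2796)]]
tray [0.3518 0.3004 0.05  ] [[np.float64(0.4632), np.float64(0.3402)], [np.float64(0.4441), np.float64(0.2151)], [np.float64(0.2401), np.float64(0.2629)], [np.float64(0.2598), np.float64(0.3833)]]
tape [ 0.5533 -0.2191  0.048 ] [[np.float64(0.5533), np.float64(-0.2191)]]
timer [ 0.4162 -0.1289  0.02  ] [[np.float64(0.4162), np.float64(-0.1289)]]
[[-0.9    0.436 -0.001]
 [ 0.436  0.9   -0.002]
 [ 0.    -0.002 -1.   ]]
```

{"fn": "move_arm", "kwargs": {
  "targets": [
    [[75,0,0,0,-1],[75,0,0,0,-1],[75,0,0,0,-1],[75,0,0,0,-1],[75,0,0,0,-1]]
  ]
}}

```text
time: 0.52
tool_pos: [0.2721, 0.5622, 0.22]
tool_rot: [-0.0, -0.039, 0.999, -0.001]
contact_force: [-0.4, -0.1, 0.2]
gripper_width: 0.754
grasp_force: 0.0
```

{"fn": "move_arm", "kwargs": {
  "targets": [
    [[75,0,0,0,-1],[75,0,0,0,-1],[75,0,0,0,-1],[75,0,0,0,-1],[75,0,0,0,-0.15]]
  ]
}}

```text
time: 0.93
tool_pos: [0.2721, 0.5622, 0.2201]
tool_rot: [-0.0, -0.252, 0.968, -0.0]
contact_force: [-1.3, 0.4, 0.2]
gripper_width: 0.753
grasp_force: 0.0
```

{"fn": "move_arm", "kwargs": {
  "targets": [
    [[75,0,-0.065,0,0],[75,0,-0.065,0,0],[75,0,-0.065,0,0],[75,0,-0.065,0,0],[75,0,-0.065,0,0]]
  ]
}}

```text
time: 1.35
tool_pos: [0.3673, 0.3905, 0.2204]
tool_rot: [-0.0, -0.25, 0.968, -0.0]
contact_force: [1.2, 0.1, 0.4]
gripper_width: 0.75
grasp_force: 0.0
```

{"fn": "move_arm", "kwargs": {
  "targets": [
    [[75,0,-0.065,0,0],[75,0,-0.065,0,0],[75,0,-0.065,0,0],[75,0,-0.065,0,0],[75,0,-0.065,0,0]]
  ]
}}

```text
time: 1.77
tool_pos: [0.4622, 0.2199, 0.2207]
tool_rot: [0.0, -0.25, 0.968, 0.0]
contact_force: [0.7, -0.2, -0.8]
gripper_width: 0.751
grasp_force: 0.0
```

{"fn": "move_arm", "kwargs": {
  "targets": [
    [[75,-0.0127,-0.043,0.03,0],[75,-0.0127,-0.043,0.03,0],[75,0,0,0.06,0],[75,0,0,0.06,0],[75,0,0,0.05,0]]
  ]
}}

```text
time: 2.18
tool_pos: [0.4996, 0.1831, 0.0804]
tool_rot: [-0.001, -0.249, 0.968, 0.0]
contact_force: [1.0, 0.3, 0.2]
gripper_width: 0.753
grasp_force: 0.0
```

```bash
cat > v.py <<'E'
from h import *; import sys
n,f=sys.argv[1:3]; X=[float(a) for a in sys.argv[3:6]]
im=snap(n,'raw_'+f); u,v=w2px(n,X).astype(int); r=40
c=im[max(v-r,0):v+r,max(u-50,0):u+50]; cv2.imwrite('pics/'+f,cv2.resize(c,None,fx=6,fy=6,interpolation=cv2.INTER_CUBIC)[:,:,::-1])
E
python3 v.py side m1.png 0.5006 0.1822 0.03
```

```text
(no output)
```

View pics/m1.png

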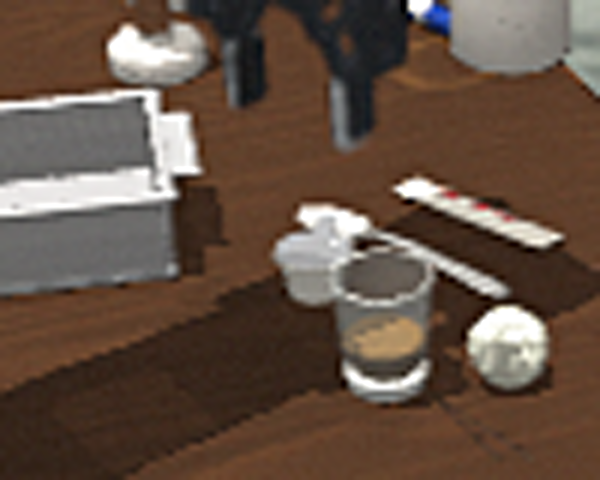

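The jaws stand over the milk pot (crop 305,265), clear of the shot glass, so I'll descend and grip.

{"fn": "move_arm", "kwargs": {
  "targets": [
    [[75,0,-0.002,0.042,0],[75,0,0,0.042,0],[75,0,0,0,0],[30,0,0,0,0],[30,0,0,0,0]]
  ]
}}

```text
time: 2.65
tool_pos: [0.5019, 0.1833, 0.0343]
tool_rot: [0.001, -0.251, 0.968, -0.0]
contact_force: [0.5, 0.2, -0.3]
gripper_width: 0.481
grasp_force: 0.0
```

{"fn": "move_arm", "kwargs": {
  "targets": [
    [[30,0,0,0,0],[30,0,0,0,0],[30,0,0,0,0],[30,0,0,-0.03,0],[30,0,0,-0.06,0]]
  ]
}}

```text
time: 3.07
tool_pos: [0.497, 0.1821, 0.0827]
tool_rot: [-0.005, -0.251, 0.968, 0.0]
contact_force: [0.2, 0.8, -0.2]
gripper_width: 0.299
grasp_force: 0.0
```

Run:
```python
from h import *
a=snap('side','s2.png'); b=snap('top','t2.png')
u,v=w2px('side',[.5,.18,.03]).astype(int); A=cv2.resize(a[v-40:v+40,u-50:u+50],None,fx=5,fy=5,interpolation=cv2.INTER_CUBIC)
u,v=w2px('top',[.5,.18,.03]).astype(int); B=cv2.resize(b[v-40:v+40,u-35:u+35],None,fx=4,fy=5,interpolation=cv2.INTER_CUBIC)
cv2.imwrite('pics/c2.png',np.hstack([A,B])[:,:,::-1])
```

```text
(no output)
```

View pics/c2.png

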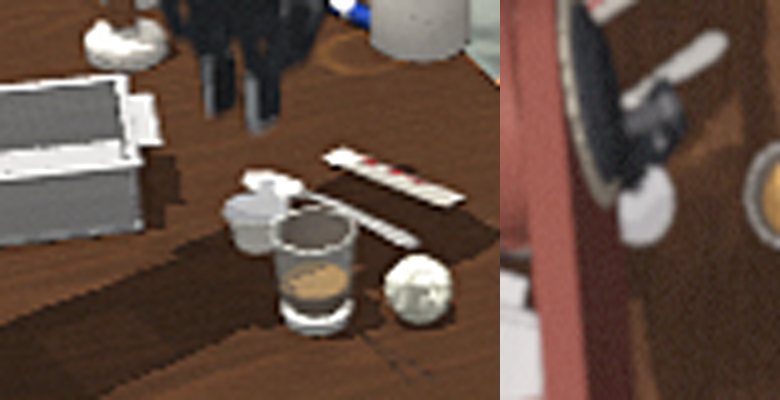

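Run:
```python
from h import *
p=np.array(state()['tool_pos']);print(p,state()['tool_rot'])
out=[]
for n,f in(('side','s2.png'),('top','t2.png')):
    im=cv2.imread('pics/'+f); u,v=w2px(n,[.5,.18,.05]).astype(int); k=6
    b=cv2.resize(im[v-40:v+40,u-33:u+33],None,fx=k,fy=k,interpolation=cv2.INTER_CUBIC)
    y=np.array([-.487,.873,0])
    for q,c in [(p,(0,255,0)),(p-[0,0,.02]+y*.013,(0,0,255)),(p-[0,0,.02]-y*.013,(0,0,255)),(p+[0,0,.1],(255,0,0)),([.5006,.1822,.025],(255,0,255)),([.5006,.1822,0],(255,255,0))]:
        a=w2px(n,q); cv2.circle(b,(int((a[0]-u+33.5)*k),int((a[1]-v+40.5)*k)),4,c,-1)
    out.append(b)
cv2.imwrite('pics/c3.png',np.hstack(out))
```

```text
[0.50522192 0.1839446  0.09322063] [ 5.88242111e-03 -2.50974475e-01  9.67975798e-01 -2.55484115e-04]
```

View pics/c3.png

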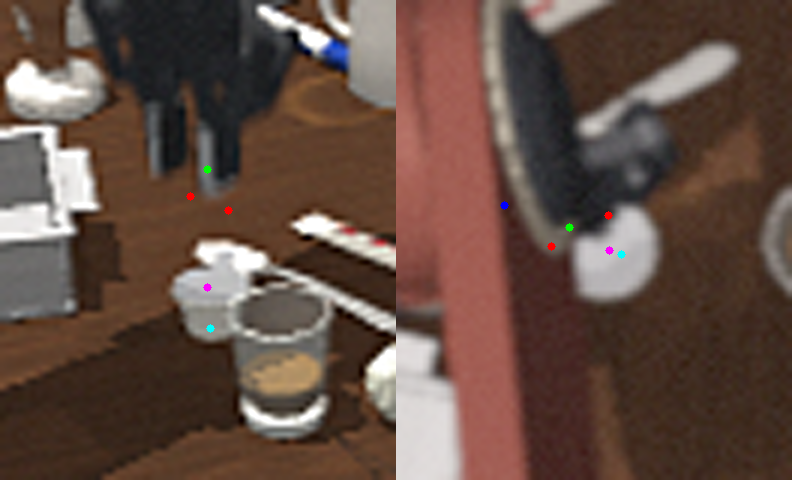

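The overlay shows the pot matching my estimate in both views (magenta and cyan dots), but the fingers appear off the predicted points. I'll let the arm settle and compare again, using the base as a reference.

{"fn": "move_arm", "kwargs": {
  "targets": [
    [[60,0,0,-0.02,0],[60,0,0,0,0],[60,0,0,0,0],[60,0,0,0,0],[60,0,0,0,0]]
  ]
}}

```text
time: 3.58
tool_pos: [0.5, 0.1828, 0.0972]
tool_rot: [-0.001, -0.251, 0.968, 0.0]
contact_force: [-0.7, -0.2, -0.2]
gripper_width: 0.594
grasp_force: 0.0
```

Run:
```python
from h import *
s=state();print(s['tool_pos'],s['tool_rot'],s['joint_vel'])
p=np.array(s['tool_pos'])
out=[]
for n in('side','top'):
    print(n,'base',w2px(n,[0,0,0]),w2px(n,[0.1,0,0]),w2px(n,[0,.1,0]))
    im=snap(n,n+'3.png')[:,:,::-1]; u,v=w2px(n,[.5,.18,.08]).astype(int); k=6
    b=cv2.resize(im[v-50:v+50,u-33:u+33],None,fx=k,fy=k,interpolation=cv2.INTER_CUBIC)
    y=np.array([-.487,.873,0])
    for q,c in [(p,(0,255,0)),(p-[0,0,.017]+y*.025,(0,0,255)),(p-[0,0,.017]-y*.025,(0,0,255)),(p+[0,0,.1],(255,0,0))]:
        a=w2px(n,q); cv2.circle(b,(int((a[0]-u+33.5)*k),int((a[1]-v+50.5)*k)),4,c,-1)
    out.append(b)
print(state()['tool_pos'])
cv2.imwrite('pics/c4.png',np.hstack(out))
```

```text
[0.49995607 0.18276096 0.09723349] [-1.05809555e-03 -2.50971734e-01  9.67993836e-01  4.16019377e-05] [-0.00134196  0.00305045  0.0008092  -0.00228703 -0.0013811   0.00081638]
side base [ 91.71088638 265.11677582] [132.33348305 254.93724769] [ 90.01839602 242.47062877]
top base [279.65313229 408.09248047] [280.34695239 367.32556674] [239.93691035 406.94118435]
[0.50011367 0.18278925 0.09738005]
```

View pics/c4.png

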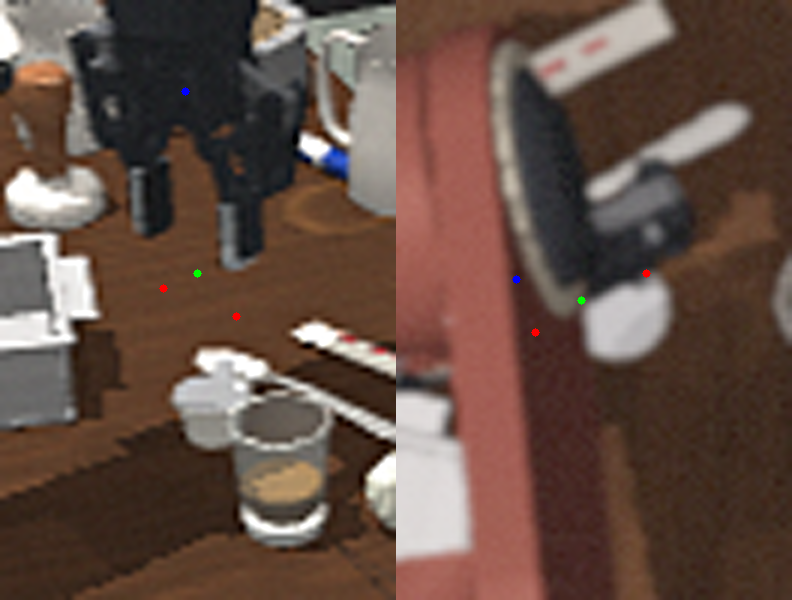

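Run:
```python
from h import *
def fit(px,p):
    return min(((np.linalg.norm(w2px('side',[p[0],p[1],z])-px)+0,z) for z in np.arange(0,.4,.001)))
u,v=w2px('side',[.5,.18,.08]).astype(int)
px=np.array([u-33.5+194/6,v-50.5+248/6]); print('c4',fit(px,[.5,.1828]))
print('init',fit(np.array([205,123])/1.4,[.272,.562]),w2px('side',[.272,.562,.2]),np.array([205,123])/1.4)
im=cv2.imread('pics/side0.png')[60:110,120:175]; g=im.max(2); print(g[::2,::2][10:])
```

```text
c4 (np.float64(0.3763602792959225), np.float64(0.112))
init (np.float64(4.162551004469537), np.float64(0.244)) [152.87626923  99.56393871] [146.42857143  87.85714286]
[[123 125 123 123 120 124 124 125 130  16  24  32  31  24 113 133  28  31
   23 116 124 124 123 125 123 118 117 117]
 [124 123 126 123 124 124 127 127 123 127 138  51  32  66 129 131  70  23
   25 105 124 125 124 122 118 118 119 117]
 [125 127 125 126 126 124 123 124 126 126 132  22  35  39  74 130 121 125
  121 125 121 123 121 119 121 119 118 119]
 [125 128 124 125 128 122 127 123 126 125 127  75  35  20 119 125 114 124
  124 124 122 120 118 117 119 118 117 117]
 [124 126 125 123 124 123 126 122 126 123 126  82  31  37 113 103 111 122
  121 122 120 121 121 117 116 117 118 116]
 [125 126 126 124 124 122 122 124 122 124 123 136  21  23 109 115 118 119
  119 121 119 117 118 119 117 116 120 118]
 [126 125 125 128 124 123 121 122 120 123 121 124  98  88  57 125 120 119
  119 116 117 117 119 118 116 118 120 118]
 [127 126 125 121 122 124 121 120 117 121 121 118 120 121 124 121 123 115
  119 120 119 116 116 118 117 119 119 119]
 [129 126 126 124 124 120 123 122 122 120 119 120 123 123 123 122 123 114
  118 119 120 121 118 119 116 117 120 118]
 [128 125 128 128 125 124 124 122 123 120 122 121 120 122 122 122 122 111
  118 118 117 118 114 118 117 116 116 116]
 [130 129 128 123 126 125 123 122 119 122 119 121 120 124 121 122 119 113
  119 120 118 119 118 119 115 116 117 115]
 [130 128 125 128 122 125 124 122 120 121 120 121 118 121 120 121 121 117
  118 119 119 117 117 118 117 114 118 117]
 [133 127 126 126 121 126 123 125 122 119 121 122 120 122 120 122 119 122
  118 117 119 118 117 116 117 115 115 115]
 [128 129 125 124 126 122 122 125 125 120 121 121 120 120 119 119 117 121
  114 117 115 114 116 117 116 116 115 118]
 [128 131 126 125 122 122 122 123 122 124 121 119 120 118 119 118 119 120
  110 118 118 117 119 116 117 117 120 119]]
```

The side view shows the fingertips about 30 mm higher than the reported z implies, at both the start and the current pose. That explains the missed grip. I'll go lower in guarded steps.

{"fn": "move_arm", "kwargs": {
  "targets": [
    [[75,0,0,0.055,0],[75,0,0,0.055,0],[75,0,0,0,0],[75,0,0,0.01,0],[75,0,0,0,0]]
  ]
}}

```text
time: 4.1
tool_pos: [0.5006, 0.1829, 0.0262]
tool_rot: [-0.0, -0.251, 0.968, 0.0]
contact_force: [-0.0, 1.1, 0.4]
gripper_width: 0.748
grasp_force: 0.0
```

{"fn": "move_arm", "kwargs": {
  "targets": [
    [[75,0,0,0.007,0],[75,0,0,0,0],[75,0,0,0.007,0],[75,0,0,0,0],[75,0,0,0,0]]
  ]
}}

```text
time: 4.52
tool_pos: [0.5009, 0.183, 0.0183]
tool_rot: [0.0, -0.251, 0.968, -0.0]
contact_force: [0.0, 0.5, -0.6]
gripper_width: 0.749
grasp_force: 0.0
```

```bash
python3 v.py side m5.png 0.5006 0.1822 0.03
```

```text
(no output)
```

View pics/m5.png

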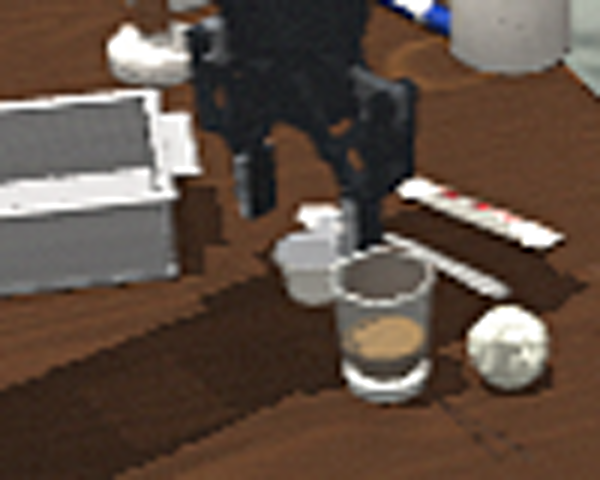

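The fingers straddle the pot (305,270), with the tips at (258,215) and (362,245) still about 35 mm above the table. I'll go lower.

{"fn": "move_arm", "kwargs": {
  "targets": [
    [[75,0,0,0.015,0],[75,0,0,0,0],[75,0,0,0.015,0],[75,0,0,0,0],[75,0,0,0,0]]
  ]
}}

```text
time: 4.98
tool_pos: [0.4999, 0.1827, -0.0011]
tool_rot: [-0.001, -0.251, 0.968, 0.0]
contact_force: [-0.5, 0.0, 0.5]
gripper_width: 0.747
grasp_force: 0.0
```

{"fn": "move_arm", "kwargs": {
  "targets": [
    [[75,0,0,0.007,0],[75,0,0,0,0],[75,0,0,0.0,0],[75,0,0,0,0],[75,0,0,0,0]]
  ]
}}

```text
time: 5.4
tool_pos: [0.5009, 0.183, -0.004]
tool_rot: [0.0, -0.251, 0.968, -0.0]
contact_force: [-0.4, -0.3, -0.3]
gripper_width: 0.749
grasp_force: 0.0
```

{"fn": "move_arm", "kwargs": {
  "targets": [
    [[30,0,0,0.003,0],[30,0,0,0,0],[30,0,0,0,0],[30,0,0,0,0],[30,0,0,0,0]]
  ]
}}

```text
time: 5.82
tool_pos: [0.5011, 0.183, -0.0056]
tool_rot: [0.0, -0.251, 0.968, -0.0]
contact_force: [-1.8, 0.0, 3.3]
gripper_width: 0.431
grasp_force: 59.5
```

{"fn": "move_arm", "kwargs": {
  "targets": [
    [[30,0,0,-0.04,0],[30,0,0,-0.06,0],[30,0,0,-0.06,0],[30,0,0,-0.04,0],[30,0.0394,-0.0472,0,0]]
  ]
}}

```text
time: 6.23
tool_pos: [0.4988, 0.1505, 0.1215]
tool_rot: [0.007, -0.253, 0.967, 0.0]
contact_force: [0.5, -0.2, 0.2]
gripper_width: 0.431
grasp_force: 59.9
```

{"fn": "move_arm", "kwargs": {
  "targets": [
    [[30,0.0394,-0.0472,0,0],[30,0.0394,-0.0472,0,0],[30,0.0394,-0.0472,0,0],[30,0.0394,-0.0472,0,0],[30,0.0394,-0.0472,0,0]]
  ]
}}

```text
time: 6.65
tool_pos: [0.4585, -0.0359, 0.1137]
tool_rot: [0.0, -0.251, 0.968, -0.0]
contact_force: [0.4, 0.3, -0.1]
gripper_width: 0.428
grasp_force: 59.9
```

{"fn": "move_arm", "kwargs": {
  "targets": [
    [[30,0.0394,-0.0472,0,0],[30,0.0394,-0.0472,0,0],[30,0.0394,-0.0472,0,0],[30,0.0394,-0.0472,0,0],[30,0.0394,-0.0472,0,0]]
  ]
}}

```text
time: 7.07
tool_pos: [0.424, -0.2173, 0.1138]
tool_rot: [0.0, -0.251, 0.968, -0.0]
contact_force: [2.0, 0.4, -0.2]
gripper_width: 0.433
grasp_force: 59.9
```

{"fn": "move_arm", "kwargs": {
  "targets": [
    [[30,0.0394,-0.0472,0,0],[30,0.0394,-0.0472,0,0],[30,0.0394,-0.0472,0,0],[30,0,0,0,0],[30,0,0,0,0]]
  ]
}}

```text
time: 7.48
tool_pos: [0.4034, -0.3258, 0.1137]
tool_rot: [-0.0, -0.249, 0.968, 0.0]
contact_force: [0.4, 0.8, -0.2]
gripper_width: 0.43
grasp_force: 60.0
```

{"fn": "move_arm", "kwargs": {
  "targets": [
    [[30,0,0,0.043,0],[30,0,0,0.043,0],[30,0,0,0,0],[65,0,0,0,0],[65,0,0,0,0]]
  ]
}}

```text
time: 7.9
tool_pos: [0.4048, -0.324, 0.0633]
tool_rot: [0.0, -0.252, 0.968, -0.0]
contact_force: [0.1, 0.5, 0.0]
gripper_width: 0.647
grasp_force: 0.0
```

{"fn": "move_arm", "kwargs": {
  "targets": [
    [[65,0,0,0,0],[65,0,0,-0.05,0],[65,0,0,-0.06,0],[65,0,0,0,1],[65,0,0,0,1]]
  ]
}}

```text
time: 8.32
tool_pos: [0.4066, -0.3266, 0.134]
tool_rot: [0.003, -0.146, 0.989, -0.004]
contact_force: [-0.6, 0.4, -0.8]
gripper_width: 0.652
grasp_force: 0.0
```

{"fn": "move_arm", "kwargs": {
  "targets": [
    [[65,0,0,0,1],[65,0,0,0,1],[65,0,0,0,1],[65,0,0,0,1],[65,0,0,0,1]]
  ]
}}

```text
time: 8.73
tool_pos: [0.405, -0.3249, 0.1305]
tool_rot: [0.001, 0.115, 0.993, -0.001]
contact_force: [0.2, 0.4, 0.6]
gripper_width: 0.645
grasp_force: 0.0
```

{"fn": "move_arm", "kwargs": {
  "targets": [
    [[35,0,0,0,1],[35,0,0,0,1],[35,0,0,0,1],[35,0,0,0,1],[35,0,0,0,1]]
  ]
}}

```text
time: 9.15
tool_pos: [0.405, -0.3249, 0.1305]
tool_rot: [0.001, 0.368, 0.93, -0.001]
contact_force: [0.6, -0.8, -0.8]
gripper_width: 0.344
grasp_force: 0.0
```

{"fn": "move_arm", "kwargs": {
  "targets": [
    [[35,0,0,0,1],[35,0,0,0,1],[35,0,0,0,1],[35,0,0,0,0],[35,0,0,0,0]]
  ]
}}

```text
time: 9.57
tool_pos: [0.4048, -0.3248, 0.1299]
tool_rot: [0.001, 0.506, 0.863, -0.0]
contact_force: [-0.2, 1.0, -0.3]
gripper_width: 0.348
grasp_force: 0.0
```

```bash
cat > blobs.py <<'E'
from h import *
im=snap('top','b.png'); hsv=cv2.cvtColor(im,cv2.COLOR_RGB2HSV)
m=((hsv[:,:,1]<75)&(hsv[:,:,2]>120)).astype('uint8'); x0,x1,y0,y1=175,300,145,225
n,l,st,c=cv2.connectedComponentsWithStats(m[y0:y1,x0:x1].copy())
for i in range(1,n):
    if st[i,4]>40:
        r=cv2.minAreaRect(np.argwhere(l==i)[:,::-1].astype('float32')); b=cv2.boxPoints(r)+[x0,y0]
        W=[px2w('top',*q,.006)[:2] for q in b]; e=[W[1]-W[0],W[2]-W[1]]; a=max(e,key=np.linalg.norm)
        print(st[i,4],'c',np.mean(W,0).round(4),'L',[round(np.linalg.norm(k),3) for k in e],'ang',round(np.degrees(np.arctan2(a[1],a[0])),1))
print(state()['tool_pos'])
E
python3 blobs.py
```

```text
151 c [0.6586 0.06  ] L [np.float64(0.073), np.float64(0.016)] ang -89.3
381 c [0.6062 0.2173] L [np.float64(0.111), np.float64(0.024)] ang -61.7
408 c [0.5519 0.1942] L [np.float64(0.144), np.float64(0.032)] ang -62.4
213 c [0.5642 0.0671] L [np.float64(0.039), np.float64(0.042)] ang -178.9
142 c [0.508  0.0918] L [np.float64(0.054), np.float64(0.054)] ang -89.1
[ 0.40465569 -0.32472489  0.12961235]
```

{"fn": "move_arm", "kwargs": {
  "targets": [
    [[35,0.0453,0.0455,0,0],[35,0.0453,0.0455,0,0],[35,0.0453,0.0455,0,0],[35,0.0453,0.0455,0,0],[35,0.0453,0.0455,0,0]]
  ]
}}

```text
time: 10.03
tool_pos: [0.4578, -0.1378, 0.1291]
tool_rot: [0.001, 0.506, 0.862, 0.0]
contact_force: [0.6, 0.5, -0.5]
gripper_width: 0.349
grasp_force: 0.0
```

{"fn": "move_arm", "kwargs": {
  "targets": [
    [[35,0.0453,0.0455,0,0],[35,0.0453,0.0455,0,0],[35,0.0453,0.0455,0,0],[35,0.0453,0.0455,0,0],[35,0.0453,0.0455,0,0]]
  ]
}}

```text
time: 10.45
tool_pos: [0.5112, 0.0478, 0.1292]
tool_rot: [0.001, 0.506, 0.863, 0.0]
contact_force: [0.3, -0.4, 0.7]
gripper_width: 0.352
grasp_force: 0.0
```

{"fn": "move_arm", "kwargs": {
  "targets": [
    [[35,0.0453,0.0455,0,0],[35,0.0453,0.0455,0,0],[35,0.0453,0.0455,0,0],[35,0.0453,0.0455,0,0],[35,0,0,0,0]]
  ]
}}

```text
time: 10.87
tool_pos: [0.5545, 0.1996, 0.1292]
tool_rot: [0.0, 0.504, 0.864, 0.002]
contact_force: [-0.5, -0.8, 0.7]
gripper_width: 0.35
grasp_force: 0.0
```

{"fn": "move_arm", "kwargs": {
  "targets": [
    [[35,0,0,0.05,0],[35,0,0,0.06,0],[35,0,0,0.06,0],[35,0,0,0.02,0],[35,0,0,0,0]]
  ]
}}

```text
time: 11.28
tool_pos: [0.5498, 0.193, 0.0103]
tool_rot: [-0.003, 0.507, 0.862, -0.003]
contact_force: [-0.6, 0.6, -1.4]
gripper_width: 0.35
grasp_force: 0.0
```

Now guarded small steps down.

{"fn": "move_arm", "kwargs": {
  "targets": [
    [[35,0,0,0.01,0],[35,0,0,0,0],[35,0,0,0.006,0],[35,0,0,0,0],[35,0,0,0,0]]
  ]
}}

```text
time: 11.7
tool_pos: [0.5543, 0.194, 0.0062]
tool_rot: [0.001, 0.507, 0.862, 0.001]
contact_force: [0.3, 0.1, -0.1]
gripper_width: 0.351
grasp_force: 0.0
```

{"fn": "move_arm", "kwargs": {
  "targets": [
    [[35,0,0,0.005,0],[35,0,0,0,0],[35,0,0,0.0,0],[35,0,0,0,0],[35,0,0,0,0]]
  ]
}}

```text
time: 12.12
tool_pos: [0.5533, 0.1939, 0.0018]
tool_rot: [0.0, 0.507, 0.862, -0.0]
contact_force: [0.2, -0.2, 0.9]
gripper_width: 0.348
grasp_force: 0.0
```

{"fn": "move_arm", "kwargs": {
  "targets": [
    [[0,0,0,0,0],[0,0,0,0,0],[0,0,0,0.0,0],[0,0,0,0,0],[0,0,0,0,0]]
  ]
}}

```text
time: 12.53
tool_pos: [0.5533, 0.1939, 0.0018]
tool_rot: [-0.0, 0.507, 0.862, -0.0]
contact_force: [-0.6, -0.2, -0.1]
gripper_width: -0.0
grasp_force: 0.0
```

{"fn": "move_arm", "kwargs": {
  "targets": [
    [[35,0,0,0,0],[35,0,0,0,0],[35,0,0,0.01,0],[35,0,0,0,0],[35,0,0,0,0]]
  ]
}}

```text
time: 12.95
tool_pos: [0.5527, 0.1938, -0.005]
tool_rot: [-0.001, 0.507, 0.862, -0.0]
contact_force: [-1.0, -0.1, -0.3]
gripper_width: 0.354
grasp_force: 0.0
```

{"fn": "move_arm", "kwargs": {
  "targets": [
    [[0,0,0,0,0],[0,0,0,0,0],[0,0,0,0.0,0],[0,0,0,0,0],[0,0,0,0,0]]
  ]
}}

```text
time: 13.37
tool_pos: [0.5571, 0.1949, 0.0006]
tool_rot: [0.003, 0.507, 0.862, 0.003]
contact_force: [-1.8, -0.1, 15.8]
gripper_width: -0.004
grasp_force: 8.0
```

{"fn": "move_arm", "kwargs": {
  "targets": [
    [[35,0,0,0,0],[35,0,0,0,0],[35,0,0,0,0],[35,0,0,0,0],[35,0,0,0,0]]
  ]
}}

```text
time: 13.78
tool_pos: [0.5527, 0.1937, -0.0046]
tool_rot: [-0.0, 0.507, 0.862, -0.0]
contact_force: [-0.5, -0.9, -0.7]
gripper_width: 0.349
grasp_force: 0.0
```

{"fn": "move_arm", "kwargs": {
  "targets": [
    [[35,0,0,0.006,0],[35,0,0,0,0],[35,0,0,0,0],[35,0,0,0,0],[35,0,0,0,0]]
  ]
}}

```text
time: 14.2
tool_pos: [0.5531, 0.1938, -0.0081]
tool_rot: [-0.0, 0.507, 0.862, -0.0]
contact_force: [-0.4, 0.6, -0.2]
gripper_width: 0.352
grasp_force: 0.0
```

Run:
```python
from h import *
s=state();p=np.array(s['tool_pos']);print(p)
out=[]
for n in('side','top'):
    im=snap(n,n+'6.png')[:,:,::-1]; u,v=w2px(n,[.553,.194,.02]).astype(int); k=7
    b=cv2.resize(im[v-40:v+40,u-28:u+28],None,fx=k,fy=k,interpolation=cv2.INTER_CUBIC)
    out.append(b)
cv2.imwrite('pics/c6.png',np.hstack(out))
```

```text
[ 0.55309716  0.19380715 -0.00808326]
```

View pics/c6.png

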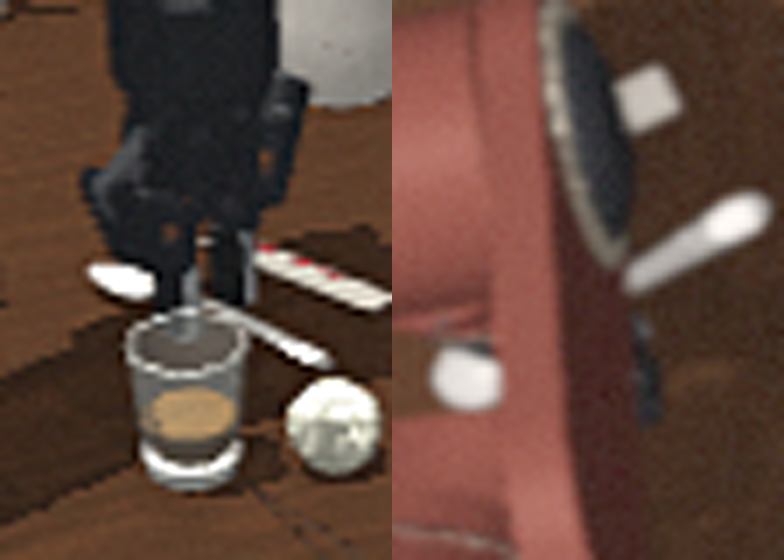

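The fingers straddle the handle (tips at (175,310) and (235,303), spoon passing between them near (200,293)), still about 7 mm up. I'll go a bit lower and close.

{"fn": "move_arm", "kwargs": {
  "targets": [
    [[35,0,0,0.005,0],[35,0,0,0,0],[15,0,0,0,0],[15,0,0,0,0],[15,0,0,0,0]]
  ]
}}

```text
time: 14.72
tool_pos: [0.5541, 0.1941, -0.0101]
tool_rot: [0.001, 0.507, 0.862, 0.001]
contact_force: [1.3, 0.3, 4.6]
gripper_width: 0.211
grasp_force: 58.8
```

{"fn": "move_arm", "kwargs": {
  "targets": [
    [[0,0,0,0,0],[0,0,0,0,0],[0,0,0,0,0],[0,0,0,0,0],[0,0,0,0,0]]
  ]
}}

```text
time: 15.13
tool_pos: [0.5541, 0.1941, -0.0101]
tool_rot: [0.001, 0.507, 0.862, 0.001]
contact_force: [1.4, 0.7, 5.4]
gripper_width: 0.218
grasp_force: 59.4
```

{"fn": "move_arm", "kwargs": {
  "targets": [
    [[0,0,0,-0.03,0],[0,0,0,-0.06,0],[0,0,0,-0.06,0],[0,0,0,-0.05,0],[0,0,0,0,0]]
  ]
}}

```text
time: 15.55
tool_pos: [0.5571, 0.1947, 0.1163]
tool_rot: [0.004, 0.507, 0.862, 0.004]
contact_force: [1.5, 0.7, 0.3]
gripper_width: 0.218
grasp_force: 58.4
```

{"fn": "move_arm", "kwargs": {
  "targets": [
    [[0,0,0,0,-1],[0,0,0,0,-1],[0,0,0,0,-1],[0,0,0,0,-1],[0,0,0,0,-1]]
  ]
}}

```text
time: 15.97
tool_pos: [0.552, 0.1936, 0.1073]
tool_rot: [-0.001, 0.264, 0.964, -0.001]
contact_force: [0.1, 0.1, -0.5]
gripper_width: 0.218
grasp_force: 58.4
```

{"fn": "move_arm", "kwargs": {
  "targets": [
    [[0,0,0,0,-1],[0,0,0,0,-1],[0,0,0,0,-1],[0,0,0,0,-0.15],[0,0,0,0,0]]
  ]
}}

```text
time: 16.38
tool_pos: [0.5523, 0.1936, 0.1078]
tool_rot: [-0.001, 0.106, 0.994, -0.0]
contact_force: [-1.0, 0.1, -0.0]
gripper_width: 0.215
grasp_force: 58.4
```

{"fn": "move_arm", "kwargs": {
  "targets": [
    [[0,0.061,0.0173,0,0],[0,0.061,0.0173,0,0],[0,0.061,0.0173,0,0],[0,0.061,0.0173,0,0],[0,0.061,0.0173,0,0]]
  ]
}}

```text
time: 16.8
tool_pos: [0.3832, 0.283, 0.1085]
tool_rot: [-0.0, 0.106, 0.994, -0.0]
contact_force: [1.0, 0.8, -0.1]
gripper_width: 0.216
grasp_force: 58.4
```

{"fn": "move_arm", "kwargs": {
  "targets": [
    [[0,0.061,0.0173,0,0],[0,0,0,0,0],[0,0,0,0,0]]
  ]
}}

```text
time: 17.05
tool_pos: [0.3497, 0.3011, 0.1086]
tool_rot: [-0.0, 0.104, 0.995, -0.0]
contact_force: [0.3, -0.3, -0.7]
gripper_width: 0.217
grasp_force: 58.4
```

Run:
```python
from h import *
s=state();print(s['tool_pos'],s['tool_rot'],s['gripper_width'],s['grasp_force'])
out=[]
for n,z in(('side',.08),('top',.1)):
    im=snap(n,n+'7.png')[:,:,::-1]; u,v=w2px(n,[.352,.30,z]).astype(int)
    u=max(u,40)
    out.append(cv2.resize(im[v-55:v+45,u-40:u+40],None,fx=5,fy=5,interpolation=cv2.INTER_CUBIC))
cv2.imwrite('pics/c7.png',np.hstack(out))
```

```text
[0.34970309 0.30106251 0.10858024] [-2.02048882e-04  1.04021467e-01  9.94574991e-01 -2.85329622e-04] 0.2172991524917286 58.38803577498766
```

View pics/c7.png

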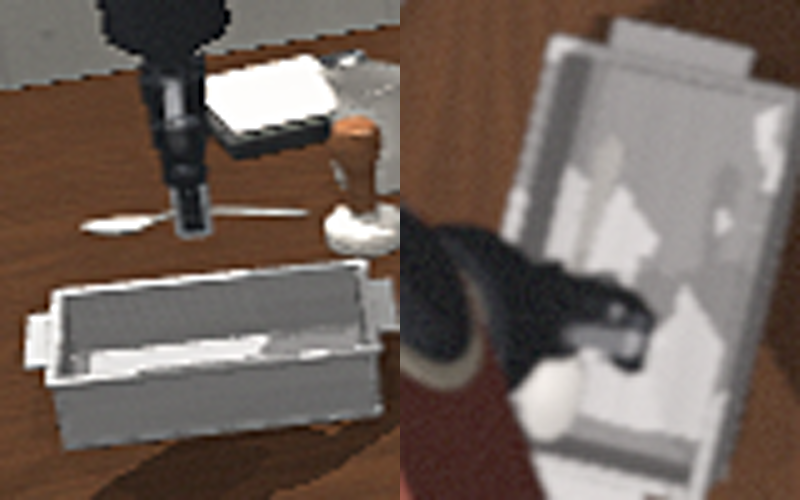

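The spoon is held level at mid-length (side crop, ends at (80,225) and (308,212)) and lines up with the tray below. I'll lower and release.

{"fn": "move_arm", "kwargs": {
  "targets": [
    [[0,0,0,0.05,0],[0,0,0,0.06,0],[0,0,0,0.045,0],[0,0,0,0.019,0],[0,0,0,0,0]]
  ]
}}

```text
time: 17.57
tool_pos: [0.3499, 0.2985, 0.0015]
tool_rot: [-0.003, 0.106, 0.994, -0.002]
contact_force: [-1.3, -1.0, -1.4]
gripper_width: 0.22
grasp_force: 58.4
```

{"fn": "move_arm", "kwargs": {
  "targets": [
    [[40,0,0,0,0],[40,0,0,0,0],[40,0,0,0,0],[40,0,0,-0.03,0],[40,0,0,-0.06,0]]
  ]
}}

```text
time: 17.98
tool_pos: [0.349, 0.299, 0.0567]
tool_rot: [-0.003, 0.105, 0.994, -0.002]
contact_force: [0.8, 0.9, 0.2]
gripper_width: 0.4
grasp_force: 0.0
```

{"fn": "move_arm", "kwargs": {
  "targets": [
    [[72,0,0,-0.06,0],[72,0,0,-0.05,1],[72,0,0,0,0],[72,-0.0572,-0.0333,0,0],[72,-0.0572,-0.0333,0,0]]
  ]
}}

```text
time: 18.4
tool_pos: [0.4055, 0.2423, 0.1276]
tool_rot: [0.002, 0.154, 0.988, 0.002]
contact_force: [0.7, 0.7, -0.3]
gripper_width: 0.717
grasp_force: 0.0
```

{"fn": "move_arm", "kwargs": {
  "targets": [
    [[72,-0.0572,-0.0333,0,0],[72,-0.0572,-0.0333,0,0],[72,-0.0572,-0.0333,0,0],[72,-0.0572,-0.0333,0,0],[72,-0.0572,-0.0333,0,0]]
  ]
}}

```text
time: 18.82
tool_pos: [0.5385, 0.0915, 0.1263]
tool_rot: [0.001, 0.157, 0.988, 0.0]
contact_force: [-0.4, 0.7, -0.2]
gripper_width: 0.722
grasp_force: 0.0
```

{"fn": "move_arm", "kwargs": {
  "targets": [
    [[72,-0.0572,-0.0333,0,0],[72,0,0,0,0],[72,0,0,0,0]]
  ]
}}

```text
time: 19.07
tool_pos: [0.5648, 0.062, 0.126]
tool_rot: [0.001, 0.158, 0.987, 0.0]
contact_force: [-1.1, 1.0, -0.4]
gripper_width: 0.723
grasp_force: 0.0
```

{"fn": "move_arm", "kwargs": {
  "targets": [
    [[72,0,0,0.05,0],[72,0,0,0.05,0],[72,0,0,0.03,0],[72,0,0,0,0],[72,0,0,0,0]]
  ]
}}

```text
time: 19.48
tool_pos: [0.5619, 0.0646, 0.0464]
tool_rot: [-0.001, 0.156, 0.988, -0.0]
contact_force: [1.3, -0.7, -0.2]
gripper_width: 0.72
grasp_force: 0.0
```

{"fn": "move_arm", "kwargs": {
  "targets": [
    [[72,0,0,0.04,0],[72,0,0,0,0],[72,0,0,0.035,0],[72,0,0,0,0],[72,0,0,0,0]]
  ]
}}

```text
time: 19.9
tool_pos: [0.5629, 0.0639, 0.0027]
tool_rot: [-0.0, 0.156, 0.988, -0.0]
contact_force: [0.3, -0.1, 0.5]
gripper_width: 0.72
grasp_force: 0.0
```

{"fn": "move_arm", "kwargs": {
  "targets": [
    [[30,0,0,0.003,0],[30,0,0,0,0],[30,0,0,0,0],[30,0,0,0,0],[30,0,0,0,0]]
  ]
}}

```text
time: 20.32
tool_pos: [0.5648, 0.0636, 0.0023]
tool_rot: [0.002, 0.157, 0.988, 0.0]
contact_force: [-1.5, -0.5, 5.9]
gripper_width: 0.432
grasp_force: 60.4
```

{"fn": "move_arm", "kwargs": {
  "targets": [
    [[30,0,0,-0.03,0],[30,0,0,-0.06,0],[30,0,0,-0.06,0],[30,0,0,-0.04,0],[30,0,0,0,0]]
  ]
}}

```text
time: 20.73
tool_pos: [0.5677, 0.0636, 0.1219]
tool_rot: [0.006, 0.157, 0.988, 0.001]
contact_force: [0.4, -0.9, 1.2]
gripper_width: 0.433
grasp_force: 60.4
```

{"fn": "move_arm", "kwargs": {
  "targets": [
    [[30,0.0106,-0.0633,0,0],[30,0.0106,-0.0633,0,0],[30,0.0106,-0.0633,0,0],[30,0.0106,-0.0633,0,0],[30,0.0106,-0.0633,0,0]]
  ]
}}

```text
time: 21.15
tool_pos: [0.4728, -0.1082, 0.1136]
tool_rot: [-0.0, 0.156, 0.988, -0.0]
contact_force: [0.8, -0.7, -0.2]
gripper_width: 0.433
grasp_force: 60.4
```

{"fn": "move_arm", "kwargs": {
  "targets": [
    [[30,0.0106,-0.0633,0,0],[30,0.0106,-0.0633,0,0],[30,0.0106,-0.0633,0,0],[30,0.0106,-0.0633,0,0],[30,0.0106,-0.0633,0,0]]
  ]
}}

```text
time: 21.57
tool_pos: [0.3837, -0.2791, 0.1138]
tool_rot: [0.0, 0.157, 0.988, 0.0]
contact_force: [1.3, -0.1, -0.2]
gripper_width: 0.432
grasp_force: 60.4
```

{"fn": "move_arm", "kwargs": {
  "targets": [
    [[30,0.0106,-0.0633,0,0],[30,0.0106,-0.0633,0,0],[30,0,0,0,0],[30,0,0,0.04,0],[30,0,0,0.04,0]]
  ]
}}

```text
time: 21.98
tool_pos: [0.35, -0.348, 0.0671]
tool_rot: [0.002, 0.158, 0.987, -0.001]
contact_force: [0.1, -0.2, -1.0]
gripper_width: 0.43
grasp_force: 60.4
```

{"fn": "move_arm", "kwargs": {
  "targets": [
    [[65,0,0,0,0],[65,0,0,0,0],[65,0,0,0,0],[65,0,0,-0.05,0],[65,0,0,-0.06,0]]
  ]
}}

```text
time: 22.4
tool_pos: [0.3486, -0.3444, 0.1312]
tool_rot: [-0.002, 0.156, 0.988, 0.002]
contact_force: [0.2, -1.8, -0.3]
gripper_width: 0.65
grasp_force: 0.0
```

{"fn": "move_arm", "kwargs": {
  "targets": [
    [[60,0,0,0,1],[60,0,0,0,1],[60,0,0,0,1],[60,0,0,0,1],[60,0,0,0,1]]
  ]
}}

```text
time: 22.82
tool_pos: [0.3505, -0.3468, 0.1345]
tool_rot: [0.002, 0.409, 0.913, -0.001]
contact_force: [-0.1, -0.0, 0.8]
gripper_width: 0.6
grasp_force: 0.0
```

{"fn": "move_arm", "kwargs": {
  "targets": [
    [[60,0,0,0,1],[60,0,0,0,1],[60,0,0,0,1],[60,0,0,0,1],[60,0,0,0,1]]
  ]
}}

```text
time: 23.23
tool_pos: [0.3505, -0.3468, 0.1344]
tool_rot: [0.002, 0.631, 0.776, -0.0]
contact_force: [-0.0, -0.0, 0.7]
gripper_width: 0.601
grasp_force: 0.0
```

{"fn": "move_arm", "kwargs": {
  "targets": [
    [[60,0,0,0,1],[60,0,0,0,1],[60,0,0,0,1],[60,0,0,0,1],[60,0,0,0,1]]
  ]
}}

```text
time: 23.65
tool_pos: [0.3505, -0.3468, 0.1344]
tool_rot: [0.002, 0.81, 0.586, 0.0]
contact_force: [0.5, 0.0, 0.0]
gripper_width: 0.601
grasp_force: 0.0
```

{"fn": "move_arm", "kwargs": {
  "targets": [
    [[60,0,0,0,1],[60,0,0,0,1],[60,0,0,0,0.05],[60,0,0,0,0],[60,0,0,0,0]]
  ]
}}

```text
time: 24.07
tool_pos: [0.35, -0.3465, 0.1332]
tool_rot: [0.001, 0.867, 0.499, 0.0]
contact_force: [-0.0, -0.6, 0.5]
gripper_width: 0.599
grasp_force: 0.0
```

Run:
```python
from h import *
s=state();print(s['tool_pos'],s['tool_rot'])
im=snap('top','t8.png'); hsv=cv2.cvtColor(im,cv2.COLOR_RGB2HSV)
x0,y0,x1,y1=283,130,312,158
c=hsv[y0:y1,x0:x1]; m=((c[:,:,2]>135)).astype('uint8')
n,l,st,ce=cv2.connectedComponentsWithStats(m)
for i in range(1,n):
    if st[i,4]>30:
        r=cv2.minAreaRect(np.argwhere(l==i)[:,::-1].astype('float32')); b=cv2.boxPoints(r)+[x0,y0]
        W=[px2w('top',*q,.015)[:2] for q in b]; e=[W[1]-W[0],W[2]-W[1]]; a=max(e,key=np.linalg.norm)
        print(st[i,4],'c',np.mean(W,0).round(4),[round(np.linalg.norm(k),3) for k in e],np.degrees(np.arctan2(a[1],a[0])).round(1))
```

```text
[ 0.34999188 -0.3464656   0.13315458] [9.44913200e-04 8.66826776e-01 4.98608497e-01 1.22564310e-04]
256 c [ 0.6694 -0.0352] [np.float64(0.031), np.float64(0.059)] -125.2
```

{"fn": "move_arm", "kwargs": {
  "targets": [
    [[60,0.0597,0.0165,0,0],[60,0.0597,0.0165,0,0],[60,0.0597,0.0165,0,0],[60,0.0597,0.0165,0,0],[60,0.0597,0.0165,0,0]]
  ]
}}

```text
time: 24.53
tool_pos: [0.4838, -0.2153, 0.1324]
tool_rot: [0.0, 0.867, 0.498, 0.0]
contact_force: [0.5, -0.0, -0.8]
gripper_width: 0.599
grasp_force: 0.0
```

{"fn": "move_arm", "kwargs": {
  "targets": [
    [[60,0.0597,0.0165,0,0],[60,0.0597,0.0165,0,0],[60,0.0597,0.0165,0,0],[60,0.0597,0.0165,0,0],[60,0.0597,0.0165,0,0]]
  ]
}}

```text
time: 24.95
tool_pos: [0.6171, -0.0853, 0.1322]
tool_rot: [0.0, 0.867, 0.498, 0.0]
contact_force: [-0.2, -0.3, -0.1]
gripper_width: 0.598
grasp_force: 0.0
```

{"fn": "move_arm", "kwargs": {
  "targets": [
    [[60,0.0597,0.0165,0,0],[60,0.0597,0.0165,0,0.3],[60,0,0,0,0],[60,0,0,0.04,0],[60,0,0,0,0]]
  ]
}}

```text
time: 25.37
tool_pos: [0.6671, -0.0341, 0.1039]
tool_rot: [-0.002, 0.875, 0.485, -0.003]
contact_force: [-0.6, 0.3, -1.8]
gripper_width: 0.599
grasp_force: 0.0
```

{"fn": "move_arm", "kwargs": {
  "targets": [
    [[60,0,0,0.05,0],[60,0,0,0.05,0],[60,0,0,0.03,0],[60,0,0,0,0],[60,0,0,0,0]]
  ]
}}

```text
time: 25.78
tool_pos: [0.6678, -0.0354, 0.0291]
tool_rot: [-0.001, 0.875, 0.484, -0.001]
contact_force: [0.1, 0.3, 0.7]
gripper_width: 0.601
grasp_force: 0.0
```

{"fn": "move_arm", "kwargs": {
  "targets": [
    [[60,0,0,0.03,0],[60,0,0,0,0],[60,0,0,0.028,0],[60,0,0,0,0],[60,0,0,0,0]]
  ]
}}

```text
time: 26.2
tool_pos: [0.669, -0.0353, -0.0039]
tool_rot: [-0.0, 0.875, 0.484, -0.0]
contact_force: [0.6, -0.4, -0.2]
gripper_width: 0.6
grasp_force: 0.0
```

{"fn": "move_arm", "kwargs": {
  "targets": [
    [[20,0,0,0,0],[20,0,0,0,0],[20,0,0,0,0],[20,0,0,0,0],[20,0,0,0,0]]
  ]
}}

```text
time: 26.62
tool_pos: [0.6706, -0.0354, -0.0025]
tool_rot: [0.001, 0.875, 0.484, 0.001]
contact_force: [-0.1, 0.3, 6.6]
gripper_width: 0.328
grasp_force: 60.2
```

{"fn": "move_arm", "kwargs": {
  "targets": [
    [[20,0,0,-0.03,0],[20,0,0,-0.06,0],[20,0,0,-0.06,0],[20,0,0,-0.05,0],[20,0,0,0,0]]
  ]
}}

```text
time: 27.03
tool_pos: [0.6739, -0.0358, 0.1246]
tool_rot: [0.004, 0.875, 0.484, 0.006]
contact_force: [1.4, -0.4, 1.1]
gripper_width: 0.332
grasp_force: 59.5
```

{"fn": "move_arm", "kwargs": {
  "targets": [
    [[20,-0.0574,-0.0105,0,0],[20,-0.0574,-0.0105,0,0],[20,-0.0574,-0.0105,0,0],[20,-0.0574,-0.0105,0,0],[20,-0.0574,-0.0105,0,0]]
  ]
}}

```text
time: 27.45
tool_pos: [0.5493, -0.1649, 0.1147]
tool_rot: [-0.0, 0.875, 0.484, -0.0]
contact_force: [0.0, -1.9, -0.8]
gripper_width: 0.333
grasp_force: 59.5
```

{"fn": "move_arm", "kwargs": {
  "targets": [
    [[20,-0.0574,-0.0105,0,0],[20,-0.0574,-0.0105,0,0],[20,-0.0574,-0.0105,0,0],[20,-0.0574,-0.0105,0,0],[20,-0.0574,-0.0105,0,0]]
  ]
}}

```text
time: 27.87
tool_pos: [0.431, -0.294, 0.1149]
tool_rot: [-0.0, 0.875, 0.484, -0.0]
contact_force: [-0.6, 0.1, -0.3]
gripper_width: 0.333
grasp_force: 59.5
```

{"fn": "move_arm", "kwargs": {
  "targets": [
    [[20,-0.0574,-0.0105,0,0],[20,-0.0574,-0.0105,0,0],[20,0,0,0,0],[20,0,0,0.04,0],[20,0,0,0.03,0]]
  ]
}}

```text
time: 28.28
tool_pos: [0.3853, -0.3457, 0.0732]
tool_rot: [0.001, 0.876, 0.483, 0.0]
contact_force: [-0.0, 0.6, -0.6]
gripper_width: 0.332
grasp_force: 59.5
```

{"fn": "move_arm", "kwargs": {
  "targets": [
    [[20,0,0,0,0],[50,0,0,0,0],[50,0,0,0,0],[50,0,0,0,0],[50,0,0,-0.05,0]]
  ]
}}

```text
time: 28.7
tool_pos: [0.3831, -0.3419, 0.0988]
tool_rot: [-0.005, 0.875, 0.484, -0.001]
contact_force: [-1.0, 0.4, -0.9]
gripper_width: 0.498
grasp_force: 0.0
```

{"fn": "move_arm", "kwargs": {
  "targets": [
    [[50,0,0,-0.06,0],[50,0,0,-0.06,0],[50,0.04,0,0,0],[50,0.06,0,0,0],[50,0.06,0,0,0]]
  ]
}}

```text
time: 29.12
tool_pos: [0.4378, -0.2638, 0.1783]
tool_rot: [0.002, 0.876, 0.483, 0.001]
contact_force: [1.4, -0.7, -0.1]
gripper_width: 0.495
grasp_force: 0.0
```

{"fn": "move_arm", "kwargs": {
  "targets": [
    [[50,0.06,0,0,0],[50,0.06,0,0,0],[50,0.06,0,0,0],[50,0,0,0,0],[50,0,0,0,0]]
  ]
}}

```text
time: 29.53
tool_pos: [0.4949, -0.1709, 0.1766]
tool_rot: [0.001, 0.874, 0.486, 0.0]
contact_force: [0.2, -0.1, -0.7]
gripper_width: 0.499
grasp_force: 0.0
```

Run:
```python
from h import *
s=state();print(s['tool_pos'],s['gripper_width'],s['time'])
im=snap('top','t9.png'); sd=snap('side','s9.png')
top=cv2.resize(im[120:320,100:480],(760,400),interpolation=cv2.INTER_CUBIC)
a=cv2.resize(sd[250:355,225:345],(228,200)); b=cv2.resize(sd[140:200,150:250],(333,200))
c=np.zeros((200,760,3),'uint8'); c[:,:228]=a; c[:,240:573]=b
cv2.imwrite('pics/c9.png',np.vstack([top,c])[:,:,::-1])
```

```text
[ 0.49494195 -0.17086103  0.17658389] 0.498634940232498 29.5333
```

View pics/c9.png

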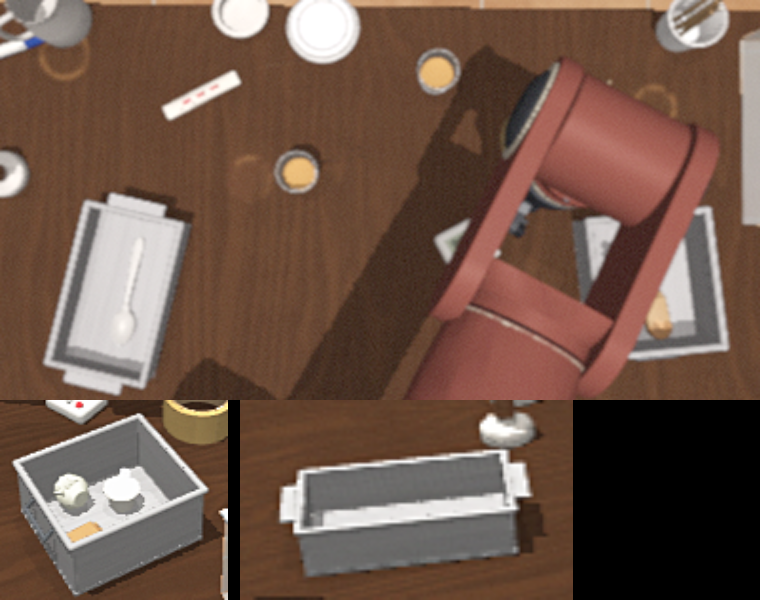

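The spoon lies flat in the tray (top crop 128,290), and the paper ball, milk pot and biscuit are all in the bin (lower-left crop). The glasses, sugar stick, timer and tape roll look unmoved, so I'll hand in.

```bash
python3 -c "
from plant import job; print(job.job_done())"
```

```text
the job is handed in; nothing more can be done
None
```

The biscuit end, milk pot and paper ball are in the bin and the teaspoon lies flat in the tray; the last pictures show the glasses, sugar stick, timer and tape roll in place, and I handed the job in at about 30 s of the 72 s (no verdict was returned).

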